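# Open the push-and-turn safety cap of the cleaner jug

## Task

Open the blue cleaner jug that is clamped in the steel tray on the counter: push its red safety cap down against the spring, keep it down while you twist it counter-clockwise (seen from above) until you feel it come up against its stop, about a fifth of a turn, and then lift it straight off. Finish still holding the cap in the gripper, still and upright, about 5 cm clear above the jug's mouth, so that a colleague can look in; do not put it down or let it go. Leave the white jug, the oil filter, the carton and the wrench where they are.

Things in the scene. Friction and masses are not known exactly. Their poses are not given: they have to be found in the camera images.
- cap_center (a point): Centre (half-way up, on the axis) of the round red ribbed safety cap on the blue jug: 50 mm across, 28 mm high, about 40 g, loose; z is up. Grip it from above across any diameter. As it starts, lugs inside hook under the neck: it can be neither pulled off nor turned. Once turned to its stop it lifts straight off, its skirt clear of the mouth after rising 16 mm.
- cap: The same cap at the centre of its lower rim, 14 mm below its centre. x runs along the inner lugs, in line with the jug's x (either way round) while locked. Pushed down more than 4 mm (5 to 7 is best, hard bottom at 8) it turns counter-clockwise seen from above; it can be lifted off from 0.98 rad on and meets a hard stop at about 1.2 rad. It does not turn clockwise.
- liner (a joint): Grey spring liner on the mouth under the cap: how far the cap pushes it down (m). About 0 with the cap closed, 0.008 with the cap at the bottom, -0.002 with the cap off. It pushes the cap up with about 4 N when closed, 11 N at 6 mm, 13 N at the bottom.
- jug_mouth (a point): Centre of the mouth, on top of the neck of the blue jug, 200 mm above the counter, axes those of the jug (z up). The closed cap's centre is 1 mm below this point. The neck below the cap is 35 mm wide down to 160 mm above the counter, where the jug's shoulder cone begins.
- spare_jug_center (a point): Half-way up the white jug with the plain black cap, 100 by 130 mm (handle to 96 mm at +y), 192 mm high in all, loose; leave alone.
- filter_center (a point): Centre of the orange oil filter, a can 76 mm across and 85 mm high, loose; leave alone.
- carton_center (a point): Centre of the small cardboard carton, 70 by 100 by 50 mm high, loose; leave alone.
- wrench_grip (a point): Handle of the steel wrench, 180 mm long, lying flat on the counter, loose; leave alone.
- jug: The blue jug with its tray, fixed; this origin is at the centre of the tray's underside, straight below the mouth. Jug 100 (x) by 130 mm (y), 146 mm high, a shoulder cone above it to 160 mm; a handle at +y reaches 96 mm from the axis and 133 mm high. The steel tray is 130 by 170 mm with a 32 mm rim.

How it is judged:
On the way, in this order (a step that is already met when the one before it is completed fails the run):
1. the cap, still locked, is pushed down at least 4 mm (z of cap_center in the frame of jug_mouth below -0.005 m and angle between the x axis of cap and the x axis of jug_mouth, either way round below 0.5 rad), for 0.1 s.
2. the cap, still down on the neck, is turned at least 0.93 rad towards its stop (angle between the x axis of cap and the x axis of jug_mouth, either way round above 0.93 rad and z of cap_center in the frame of jug_mouth below 0.005 m and horizontal distance between cap_center and jug_mouth below 0.006 m), for 0.1 s.
At the end, for the whole second after the job is handed in: The cap is held by the fingers (more than 2 N), its centre 35 to 120 mm above the jug's mouth and within 30 mm of its axis sideways, upright to 15 degrees, clear of the jug, still (below 30 mm/s); the white jug, filter, carton and wrench are within 25 mm of where they stood (z of cap_center in the frame of jug_mouth between 0.035 and 0.12 m and horizontal distance between cap_center and jug_mouth below 0.03 m and angle between cap's own z axis and vertical below 0.26 rad and contact force between the fingers and cap above 2 N and linear speed of cap below 0.03 m/s and distance of each of spare_jug_center, filter_center, carton_center, wrench_grip from where it was at the start of the episode below 0.025 m and not (contact force between cap and jug above 0.1 N)); the arm keeps its last pose, push and grip.
It fails at once if a bystander is moved 25 mm or more (distance of any of spare_jug_center, filter_center, carton_center, wrench_grip from where it was at the start of the episode above 0.025 m).
It also fails if it takes over 48 s, if anything falls off the work surface, if the arm or the gripper's body presses on something with over 40 N, if the wrist force passes 120 N, or if a joint passes its speed limit or range.

## Robot

A 6-joint arm with a two-finger parallel gripper is mounted at the origin on the work surface. World frame = base frame: x ahead of the robot, y to its left, z up, the work surface at z = 0. Lengths are in m, angles in rad, forces in N, time in s.
With the tool pointing down it reaches from about 0.375 to 0.9 m from the base axis. Payload 3.1 kg.
Tool frame: the origin (TCP) lies between the finger pads; the fingertips stand 22 mm ahead of it and the grasp point (between the pads) lies 3 mm ahead of it; z points along the fingers, y is the line along which they close (so a half turn about z gives the same grasp; the last joint's range is limited). The gripper opens to 87 mm and grips with 3 to 60 N. Pads are 19 mm wide; open, the fingers measure 117 mm over their backs; the gripper's body (75 mm by 190 mm) begins 51 mm behind the grasp point.
Start: joints at [-0.178, 0.527, 1.433, -0, 1.181, -0.178], TCP at [0.625, 0, 0.245] pointing down, gripper open.
Joint ranges: [-3.08, 3.08], [-0.75, 2.2], [0.22, 2.44], [-1.43, 4.57], [0, 2.65], [-2.85, 2.85]. Speed limits (rad/s): [2.79, 2.79, 3.14, 3.14, 3.14, 3.14].

## Interface

Orientations are given as a unit quaternion [x, y, z, w].
In Python, from rig import get_obs, camera, get_calibration, hand_in, cut_out gives the robot as it stands.
- The arm moves only by the shell command python3 -m inch 'ROWS' [OPENING] [FORCE]. ROWS is JSON, one flat list of numbers, 6 for each row, row after row: the shift along the tool's x, y, z scaled (see below), then the turn, a rotation vector about the tool's x, y, z scaled (see below). A call has 1 to 20 rows; each row is the pose to reach, as a shift and turn from the pose commanded when the call began, along the tool's axes at that moment; what a row does not reach only later rows make up. The controller multiplies each number of a shift by 0.08 m and each number of a turn by 90 degrees. A row lasts 1/12 s, in which the tool goes at most 41.7 mm and 7.16 degrees, less where a joint would pass 70% of its speed; a pose out of reach is approached as far as the arm can. A call with a number of a shift or a turn outside -1 to 1 is refused whole. A call with a gripper value outside its range is refused whole. OPENING is the finger opening in mm, from 0 to 87, set as the call begins (- or left out, the last holds). The fingers move at their own pace and stop on an object; FORCE is the grip in N (left out, the last holds). Time passes only in rows, so rows that repeat a pose let the fingers close. It gives the time, the measured TCP pose, the force, the opening and the grip force at its end, in the units of the state.
- get_obs(): the state, without advancing time (a new reading comes with each control period).
- camera(name): name is "scene" or "side" or "wrist"; returns the picture (400x640x3 uint8, red, green, blue); there is no depth.
- get_calibration(name): a dict with "vertical_fov" (degrees; the focal length in pixels is half the picture's height over the tangent of half this angle, whatever the lens; pixels are square), "cx", "cy" (the principal point, pixels), "T" (4x4, takes a point from camera to world coordinates). Camera axes: x right, y down, z forward; pixel columns grow to the right and rows downward; lengths in m; the calibration is good to about 2 mm. A picture is of the moment at which its call begins: read the wrist's pose just before it. get_calibration takes no time and is no camera call; for the wrist camera it gives the pose at the moment of the call.
- hand_in(): hands the job in; it is judged then, once.
Trained networks look in the newest picture that a camera, given by its name, has taken for a name from the list of things; names that differ only in an ending like _2 or _b are one class to them, and where a whole thing is asked for, a point or a joint stands for the part that bears it (a point fixed in the world has none). Each returns a list of dicts, best first, with "conf" (0 to 1); they miss things now and then, are a little off and sometimes report something else, mostly with a low value. They report only what shows in the picture. A call takes as long as a camera call.
- cut_out(camera, thing): "region" (400x640 bool, what is visible of it) and "bbox" ([left, top, right, bottom] in pixels, round what is visible of it).
The state is a dict: "time": time; "q": joint angles; "joint_velocities": joint speeds; "joint_torque": joint torques, N m; "position": TCP position; "tool_rot": TCP orientation; "ft_force": force on the tool from outside, world axes, zero at the start; "moment": the same for the moment, N m; "grip_width": finger opening in m; "grip_force": force on a finger pad.
Only numpy, scipy, OpenCV 4.12 (cv2) and the standard library are available. Lean on these libraries where they do the work, as an engineer would, in place of code of your own. Each camera call takes 0.05 s, during which the arm holds its last target. There are 200 camera calls.

## Working session

There is one attempt and no reset: what is moved stays moved. The work goes in short steps, Python scripts to look and compute and a shell command to move; the robot and the scene stay as the last step left them, time stands still between calls to the robot, and variables do not carry over. Pictures are saved under pics/ and viewed, at most 10 in all, crops included, and the job is handed in when it is done.

```bash
mkdir -p pics
cat > h.py <<'E'
import numpy as np,cv2
from rig import *
def ray(cam,u,v,C=None):
    C=C or get_calibration(cam);f=200/np.tan(np.radians(C['vertical_fov'])/2);T=np.array(C['T'])
    d=T[:3,:3]@np.array([(u-C['cx'])/f,(v-C['cy'])/f,1]);return T[:3,3],d/np.linalg.norm(d)
def tri(rs):
    A=0;b=0
    for o,d in rs:
        P=np.eye(3)-np.outer(d,d);A=A+P;b=b+P@o
    return np.linalg.solve(A,b)
E
python3 - <<'E'
from h import *
o=get_obs();print(o['position'],o['tool_rot'],o['ft_force'])
for c in ['scene','side','wrist']:
    C=get_calibration(c);im=camera(c);cv2.imwrite(f'pics/{c}0.png',im[:,:,::-1])
    print(c,np.round(C['T'],3).tolist(),C['vertical_fov'])
    for t in ['cap','jug','spare_jug_center']:
        for r in cut_out(c,t)[:2]:
            print(t,r['conf'],r['bbox'],np.argwhere(r['region']).mean(0)[::-1])
E
cd pics; python3 -c "
import cv2,numpy as np
a=[cv2.imread(f'{c}0.png') for c in ('scene','side')]
cv2.imwrite('m.png',cv2.resize(np.vstack(a),(480,600)))"
```

```text
[6.24313006e-01 1.84146422e-04 2.43583731e-01] [ 7.07080270e-01  7.07132460e-01 -6.25045793e-04 -8.85921808e-04] [-0.16917521  0.14005826 -0.01206278]
scene [[-0.838, 0.439, -0.324, 1.015], [0.546, 0.672, -0.501, 0.57], [-0.002, -0.597, -0.803, 1.194], [0.0, 0.0, 0.0, 1.0]] 42.988511694669214
cap 0.61 [296.9, 135.8, 300.4, 147.5] [298.51724138 140.13793103]
jug 0.69 [272.8, 146.5, 321.2, 211.7] [292.14693878 174.06122449]
spare_jug_center 0.65 [408.5, 259.5, 470.7, 339.3] [438.80217938 299.28136351]
side [[0.758, -0.317, 0.571, -0.012], [-0.652, -0.401, 0.643, -0.813], [0.025, -0.86, -0.51, 0.72], [0.0, 0.0, 0.0, 1.0]] 49.651419482509276
cap 0.72 [312.8, 213.2, 339.4, 239.7] [325.66460905 226.68930041]
jug 0.77 [276.0, 233.3, 368.7, 330.3] [324.34953172 279.18236438]
spare_jug_center 0.55 [179.3, 149.2, 215.2, 221.2] [197.31319911 188.43221477]
wrist [[1.0, 0.0, -0.001, 0.624], [-0.0, -0.96, -0.279, 0.077], [-0.001, 0.279, -0.96, 0.384], [0.0, 0.0, 0.0, 1.0]] 68.72645806994416
jug 0.85 [210.4, 293.1, 284.7, 338.6] [249.87472814 315.60635059]
spare_jug_center 0.75 [161.2, 0.0, 189.6, 8.3] [175.15469613   3.09944751]
```

View pics/scene0.png

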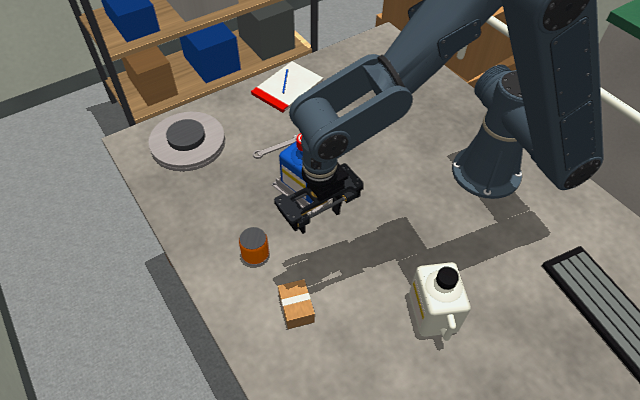

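View pics/wrist0.png

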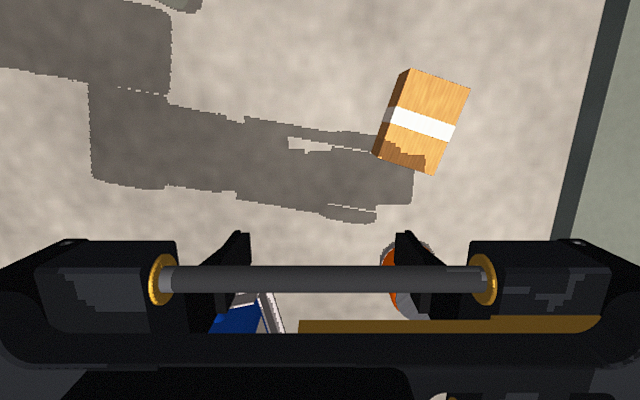

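The scene picture shows the blue jug at about (295,170), partly behind the gripper. The white jug is at (440,300), the filter at (254,247), the carton at (297,303) and the wrench near (275,150). The wrist picture shows only a corner of the jug, at (240,315).

Run:
```python
from h import *
o,d=ray('side',326,226.5);t=(0.199-o[2])/d[2];print('cap',o+t*d)
```

```text
cap [ 0.50027229 -0.25339487  0.199     ]
```

View pics/side0.png

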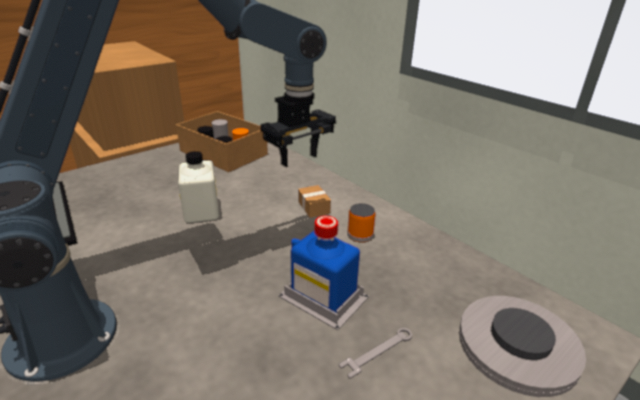

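The side picture shows the blue jug at (325,280) with its red cap at (326,227). That puts the cap at about (0.50, -0.253). I'll pass over it, with clearance, so the wrist camera can see it.

```bash
python3 -m inch '[0,0,-0.4,0,0,0,-1,-0.4,-0.4,0,0,0,-1,-0.4,-0.4,0,0,0,-1,-0.4,-0.4,0,0,0]' 70 10
python3 -m inch '[-0.5,-0.2,0,0,0,0,-1,-0.4,0,0,0,0,-1,-0.4,0,0,0,0]'
python3 -m inch '[-0.5,-0.2,0,0,0,0,-1,-0.4,0,0,0,0,-1,-0.4,0,0,0,0]'
python3 -m inch '[-0.5,-0.2,0,0,0,0,-1,-0.4,0,0,0,0,-1,-0.4,0,0,0,0,-1,-0.4,0,0,0,0,-1,-0.4,0,0,0,0,-1,-0.4,0,0,0,0]'
python3 - <<'E'
from h import *
o=get_obs();print(o['position'],o['tool_rot'],o['q'])
for c in ['wrist','side','scene']:
    C=get_calibration(c);im=camera(c);cv2.imwrite(f'pics/{c}1.png',im[:,:,::-1])
    for r in cut_out(c,'cap')[:2]:
        b=r['bbox'];m=np.argwhere(r['region']).mean(0)[::-1]
        print(c,r['conf'],b,m)
        oo,d=ray(c,(b[0]+b[2])/2,(b[1]+b[3])/2,C)
        for z in (.199,.213): print(z,oo+d*(z-oo[2])/d[2])
E
```

```text
time: 0.93
position: [0.5914, -0.0853, 0.2772]
tool_rot: [0.708, 0.706, -0.002, 0.001]
ft_force: [0.5, 0.3, -0.1]
grip_width: 0.0722
grip_force: 0.0
time: 1.18
position: [0.5592, -0.1657, 0.2766]
tool_rot: [0.709, 0.705, -0.002, 0.001]
ft_force: [0.9, 0.8, -0.2]
grip_width: 0.0706
grip_force: 0.0
time: 1.43
position: [0.5274, -0.2458, 0.2766]
tool_rot: [0.709, 0.705, -0.002, 0.001]
ft_force: [0.7, -0.5, -0.0]
grip_width: 0.0703
grip_force: 0.0
time: 1.93
position: [0.4974, -0.3183, 0.2764]
tool_rot: [0.707, 0.707, 0.0, -0.001]
ft_force: [0.2, 0.6, -0.5]
grip_width: 0.0704
grip_force: 0.0
[ 0.49741371 -0.31832744  0.27638557] [ 7.06719996e-01  7.07493062e-01  3.75865306e-04 -5.21627233e-04] [-7.58753184e-01  4.46396891e-01  1.48428304e+00  8.31678463e-04
  1.21193612e+00 -7.60138955e-01]
side 0.89 [314.3, 215.2, 337.4, 239.7] [323.72268908 227.59943978]
0.199 [ 0.49768915 -0.25586086  0.199     ]
0.213 [ 0.48400882 -0.27083872  0.213     ]
scene 0.85 [292.7, 132.5, 317.6, 152.2] [305.50793651 141.35555556]
0.199 [ 0.50247354 -0.24487104  0.199     ]
0.213 [ 0.5096851  -0.23340106  0.213     ]
```

View pics/wrist1.png

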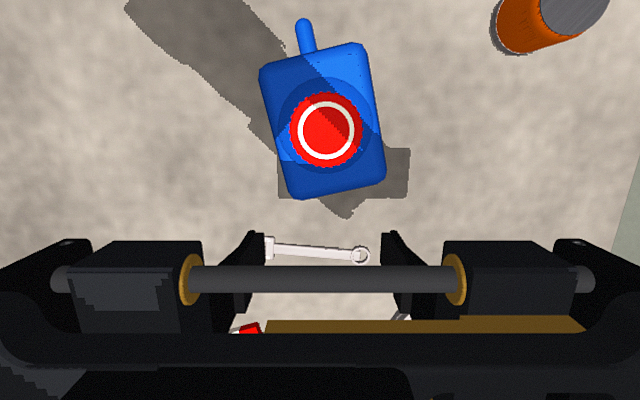

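The wrist view shows the cap top, with its white ring, centred at about (326,130). The jug is under it and its handle points to (305,35). I'll compute the cap position from this view.

Run:
```python
from h import *
im=cv2.imread('pics/wrist1.png').astype(int)[:200]
m=(im.min(2)>200).astype(np.uint8);m[:,:270]=0;m[:,380:]=0;m[:80]=0
n=np.argwhere(m);(v,u),s,_=cv2.fitEllipse(n[:,:].astype(np.float32)) if 0 else ((n[:,0].min()+n[:,0].max())/2,(n[:,1].min()+n[:,1].max())/2),(n.max(0)-n.min(0)),0
print(u,v,s)
o,d=ray('wrist',u,v)
for z in (.213,.214):print(o+d*(z-o[2])/d[2])
```

```text
325.0 130.0 [56 54]
[ 0.49774518 -0.25173369  0.213     ]
[ 0.49773611 -0.25168686  0.214     ]
```

```bash
python3 -m inch '[0.4,0,0,0,0,0,0.83,0,0,0,0,0,0.83,0,0,0,0,0,0.83,0,0.3,0,0,0,0.83,0,0.6,0,0,0,0.83,0,0.9,0,0,0,0.83,0,0.9,0,0,0,0.83,0,0.9,0,0,0]'
python3 -m inch '[0,0,0,0,0,0,0,0,0,0,0,0,0,0,0,0,0,0,0,0,0,0,0,0,0,0,0,0,0,0,0,0,0,0,0,0,0,0,0,0,0,0,0,0,0,0,0,0]' 40 35
python3 -c "
from h import *
print(get_obs())"
```

```text
time: 2.9
position: [0.4965, -0.253, 0.2038]
tool_rot: [0.707, 0.707, -0.0, -0.001]
ft_force: [0.5, 1.0, 0.0]
grip_width: 0.0704
grip_force: 0.0
time: 3.57
position: [0.4984, -0.2544, 0.2057]
tool_rot: [0.707, 0.707, 0.0, 0.002]
ft_force: [4.4, -0.2, 5.0]
grip_width: 0.0493
grip_force: 35.0
{'time': 3.5667, 'q': array([-6.71909858e-01,  4.87866612e-01,  1.64179661e+00,  5.77150106e-04,
        1.00750453e+00, -6.72049434e-01]), 'joint_velocities': array([-2.44785949e-03, -2.16634050e-05,  2.74548487e-03, -1.60541176e-03,
       -1.40534690e-03,  7.82647621e-04]), 'joint_torque': array([-9.53721888e-01, -3.66329670e+01, -1.15614599e+01, -6.20915685e-01,
        1.13768734e+00, -2.78296525e-02]), 'position': array([ 0.49844198, -0.25443911,  0.20571184]), 'tool_rot': array([7.07164256e-01, 7.07045798e-01, 4.93156446e-04, 2.17058293e-03]), 'ft_force': array([ 4.41234853, -0.24819438,  5.00842814]), 'moment': array([-0.0444392 , -0.73337425, -0.03954296]), 'grip_force': 35.00148316306877, 'grip_width': 0.04933757354218089}
```

```bash
python3 -m inch '[0.02,0.025,0.04,0,0,0,0.02,0.025,0.08,0,0,0,0.02,0.025,0.1,0,0,0,0.02,0.025,0.1,0,0,0,0.02,0.025,0.1,0,0,0,0.02,0.025,0.1,0,0,0]'
```

```text
time: 4.07
position: [0.499, -0.2537, 0.1985]
tool_rot: [0.707, 0.707, -0.001, 0.002]
ft_force: [-0.4, -1.6, 12.1]
grip_width: 0.0495
grip_force: 35.0
```

```bash
python3 -m inch '[0,0,0,0,0,-0.06,0,0,0,0,0,-0.12,0,0,0,0,0,-0.18,0,0,0,0,0,-0.24,0,0,0,0,0,-0.3,0,0,0,0,0,-0.3,0,0,0,0,0,-0.3]'; python3 -c "
from h import *
o=get_obs();print(o['q'],o['moment'])"
```

```text
time: 4.65
position: [0.4998, -0.2535, 0.1986]
tool_rot: [0.522, 0.853, -0.001, 0.002]
ft_force: [1.1, -1.1, 11.1]
grip_width: 0.0497
grip_force: 35.0
[-0.6680743   0.4985837   1.64626411 -0.00181409  0.9923807  -1.13899126] [-0.21500386 -0.22765576  0.08619406]
```

```bash
python3 -m inch '[0,0,0,0,0,-0.06,0,0,0,0,0,-0.12,0,0,0,0,0,-0.18,0,0,0,0,0,-0.24,0,0,0,0,0,-0.3,0,0,0,0,0,-0.36,0,0,0,0,0,-0.41,0,0,0,0,0,-0.41,0,0,0,0,0,-0.41]'; python3 -c "
from h import *
o=get_obs();print(o['q'],o['moment'])"
python3 -m inch '[0,0,0,0,0,-0.04,0,0,0,0,0,-0.08,0,0,0,0,0,-0.08,0,0,0,0,0,-0.08]'; python3 -c "
from h import *
o=get_obs();print(o['q'],o['moment'])
im=camera('side');cv2.imwrite('pics/s2.png',cv2.resize(im[180:260,280:380,::-1],None,fx=6,fy=6))"
```

```text
time: 5.4
position: [0.5015, -0.2534, 0.1989]
tool_rot: [0.226, 0.974, -0.001, 0.004]
ft_force: [4.9, 0.0, 10.3]
grip_width: 0.0496
grip_force: 35.0
[-6.67273363e-01  4.98712544e-01  1.64488591e+00  1.32224262e-03
  9.90326593e-01 -1.78258185e+00] [ 0.15363575 -0.86929419 -0.07355122]
time: 5.73
position: [0.5012, -0.2528, 0.1988]
tool_rot: [0.166, 0.986, -0.0, 0.003]
ft_force: [4.1, 1.1, 10.8]
grip_width: 0.0496
grip_force: 35.0
[-0.66741267  0.49874843  1.64549121  0.00269481  0.99118069 -1.90596443] [ 0.24633318 -0.75383403 -0.79284219]
```

The twist moment jumped to -0.79 N m at about 1.24 rad, so the cap is against its stop. Next I'll lift it.

```bash
python3 -m inch '[0,0,-0.05,0,0,0,0,0,-0.1,0,0,0,0,0,-0.15,0,0,0,0,0,-0.2,0,0,0,0,0,-0.25,0,0,0,0,0,-0.25,0,0,0]'; python3 -c "
from h import *
o=get_obs();print(o['moment'])"
```

```text
time: 6.28
position: [0.4998, -0.2517, 0.2143]
tool_rot: [0.165, 0.986, 0.001, 0.0]
ft_force: [5.8, -1.7, -4.8]
grip_width: 0.0496
grip_force: 35.0
[-0.05162235 -1.09993209 -0.02898634]
```

```bash
python3 -m inch '[0,0,-0.1,0,0,0,0,0,-0.2,0,0,0,0,0,-0.35,0,0,0,0,0,-0.5,0,0,0,0,0,-0.65,0,0,0,0,0,-0.68,0,0,0,0,0,-0.68,0,0,0,0,0,-0.68,0,0,0,0,0,-0.68,0,0,0,0,0,-0.68,0,0,0,0,0,-0.68,0,0,0]'; python3 -c "
from h import *
o=get_obs();print(o['moment'],o['joint_velocities'])
im=camera('side');cv2.imwrite('pics/s3.png',cv2.resize(im[120:320,220:440,::-1],None,fx=3,fy=3))"
```

```text
time: 7.2
position: [0.4985, -0.2517, 0.2702]
tool_rot: [0.164, 0.986, 0.0, -0.001]
ft_force: [-0.2, 0.0, -0.8]
grip_width: 0.0495
grip_force: 35.0
[ 0.10694773 -0.04645833 -0.03035021] [ 0.00011956 -0.00217098 -0.00483609  0.00150557 -0.00208233 -0.00032929]
```

View pics/s3.png

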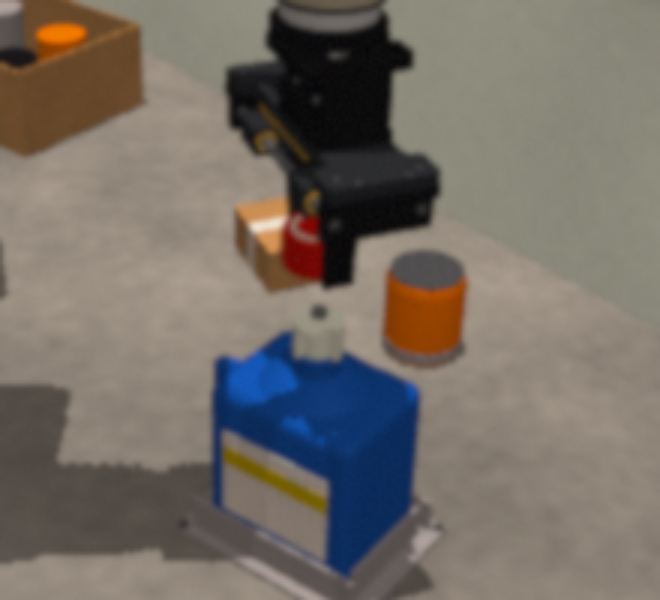

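The crop shows the red cap held upright between the fingers at (305,245), well clear of the bare neck at (318,335). The wrist force is back near zero and everything is still, so I'll hand in.

```bash
python3 -c "
from rig import *
print(hand_in())"
```

```text
the job is handed in; nothing more can be done
None
```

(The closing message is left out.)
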